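Feed one housing from the magazine into the lane

TASK

Feed one moulded housing from the magazine: hook a fingertip behind the upturned lip of the feeder's slide and draw the slide fully out to its stop, then with a fingertip push the housing that it brought out sideways along the lane until it rests against the end stop. Finally push the slide fully home again so that the next housing drops into its pocket. Push gently and only with the outside of the fingers: pinch or lift nothing, feed only one housing, and leave the rest of the stack and the things round about alone.

Things in the scene. Friction and masses are not known exactly. Their poses are not given: they have to be found in the camera images.
- feeder: magazine feeder bolted to the table. Origin on the table below the axis of its upright stack of housings; z up, +x away from the robot, +y left. Its slide is drawn out along -x and pushed home along +x; the lane lies left of the drawn-out slide and runs along +y. Magazine: two sheet-metal cheeks, x -18..+24, y -35..+35, top z = 80 mm, on dark guide rails (x -22..+89, y +-33..47, top 35 mm).
- slide (a joint): travel of the feeder's slide in m: 0 fully home (pocket below the stack), 0.062 fully out against its stop. About 2.5 N of friction; it stays where it is left, no spring.
- lip (a point): on the slide: mid-point, 36 mm above the table, near the upper edge of the lip's hooking face, which looks to the stack (feeder x = -76 mm when home). Lip: upright steel strip 60 mm wide (y), 5 mm thick, rolled top at 40 mm, front 6.4 mm before this face. Behind it a gap 46 mm long (x), open at both sides, over a flat tongue whose top is 18 mm above the table, up to a 9 mm high bar.
- pocket (a point): on the slide: reference point of its pocket, on the pocket floor (18 mm above the table), on the stack's axis when home. The pocket is open at both sides (y) and above; in x it reaches from a bar 24 mm in front of this point (top 27 mm above the table) to the face of a thick plate 24 mm behind it (top 33 mm).
- lane_end (a point): fixed to the feeder: foot of the lane's end stop (middle of its near face, on the lane floor, 17 mm above the table; feeder x = -58, y = +142 mm). The lane begins beside the slide at y = +39 mm; its guides are 47 mm apart (feeder x -83 to -36 mm), flared at the entry, top 27 mm; the end stop's top is 30 mm above the table. A housing against the stop has its origin 31 mm before it.
- housing_a: moulded ivory housing, open box 34 x 62 x 16 mm with a 6 mm long tab at one long side, 24 g; the lowest of three in the magazine, lying in the slide's pocket. Origin at the underside, centre of the 40 x 62 mm outline; its long side (own y) lies along the feeder's y, its tab (own +x) towards the robot. Drawn out, the slide's plate pushes it along.
- housing_b: the same, second from below: underside 34 mm above the table at the start, 18 mm when it has dropped into the pocket
- housing_c: the same, on top of the stack
- spare: single housing of the same kind lying on the table near the robot; to be left alone
- screwdriver: screwdriver with black handle, 206 mm long, lying across the near edge of the table; to be left alone
- meter: grey torque meter, 66 x 118 x 37 mm, lying left of the lane; to be left alone
- screw_bin: blue open parts bin with screws, 139 x 104 x 58 mm, at the left; to be left alone

How it is judged:
On the way, in this order (a step that is already met when the one before it is completed fails the run):
1. the slide is drawn out to its stop with the lowest housing in its pocket (value of joint slide above 0.058 m and horizontal distance between housing_a and pocket below 0.012 m), for 0.1 s.
2. that housing lies in the lane against the end stop (y of housing_a in the frame of lane_end above -0.039 m and x of housing_a in the frame of lane_end between -0.02 and 0.02 m and height (world z) of housing_a between 0.014 and 0.021 m), for 0.1 s.
At the end, for the whole second after the job is handed in: The slide is home (within 3 mm); the housing that was lowest lies flat and still in the lane against the end stop (within 8 mm); the second lies flat on the floor of the slide's pocket with the third flat on top of it, both within 8 mm of the stack's axis (all of step 2 and value of joint slide below 0.003 m and angle between each of housing_a, housing_b, housing_c's own z axis and vertical below 0.1 rad and linear speed of housing_a below 0.02 m/s and horizontal distance between each of housing_b, housing_c and pocket below 0.008 m and height (world z) of housing_b below 0.021 m and height (world z) of housing_c below 0.038 m); the robot touches nothing.
It fails at once if the rest of the stack or the spare housing is touched with the fingers (more than 2 N) (contact force between the fingers and housing_b above 2 N or contact force between the fingers and housing_c above 2 N or contact force between the fingers and spare above 2 N).
It fails at once if the slide is pinched or rammed (fingers on the feeder with more than 35 N) (contact force between the fingers and feeder above 35 N).
It fails at once if the housing being fed is pinched or rammed (fingers on it with more than 35 N) (contact force between the fingers and housing_a above 35 N).
It fails at once if a housing is lifted (height (world z) of housing_a above 0.027 m or height (world z) of housing_b above 0.043 m or height (world z) of housing_c above 0.06 m or height (world z) of spare above 0.01 m).
It fails at once if the spare housing, a tool or the screw bin is shifted by more than 20 mm (distance of any of spare, screwdriver, meter, screw_bin from where it was at the start of the episode above 0.02 m).
It also fails if it takes over 56 s, if anything falls off the work surface, if the arm or the gripper's body presses on something with over 40 N, if the wrist force passes 120 N, or if a joint passes its speed limit or range.

ROBOT

A 7-joint arm with a two-finger parallel gripper is mounted at the origin on a cart in front of the work surface, level with it; the furniture and walls round the work are solid. World frame = base frame: x ahead of the robot, y to its left, z up, the work surface at z = 0. Lengths are in m, angles in rad, forces in N, time in s.
With the tool pointing down it reaches from about 0.425 to 0.875 m from the base axis. Payload 8.4 kg.
Tool frame: the origin (TCP) lies midway between the tips of the shut fingers; the grasp point (between the pads) lies 19 mm behind it (arm.tcp_to_grasp is the distance from the TCP to the grasp point, in m); z points along the fingers, y is the line along which they close (so a half turn about z gives the same grasp; the last joint's range is limited). The gripper opens to 85 mm and grips with 20 to 120 N. Pads are 22 mm wide; open, the fingers measure 114 mm over their backs; the gripper's body (76 mm by 85 mm) begins 54 mm behind the grasp point. The pads swing forward as they close: fully open they stand 13 mm farther back than shut.
Start: joints at [-1.256, 0.333, 0.04, 1.465, -0.013, 1.343, -0.059], TCP at [0.261, 0.595, 0.231] pointing down, gripper open.
Joint ranges: [-2.58, 2.58], [-0.38, 2.09], [-1.3, 1.39], [0.25, 2.4], [-1.5, 4.64], [0.08, 2.09], [-2.65, 2.65]. Speed limits (rad/s): [2.22, 2.22, 2.79, 2.79, 3.14, 3.14, 3.14].

INTERFACE

Orientations are given as a 3x3 rotation matrix whose columns are the frame's x, y, z axes.
In Python, from workcell import arm gives the robot as it stands.
- The arm moves only by the tool send_path, called after "Emit:" as name(argument=value, ...), one argument or row to a line, values as JSON. Schema: {"type":"object","properties":{"rows":{"type":"object","properties":{"deltas":{"type":"array","items":{"type":"array","items":{"type":"number"},"minItems":7,"maxItems":7},"minItems":1,"maxItems":20}},"additionalProperties":false,"required":["deltas"]},"only":{"type":"string"},"quiet":{"type":"boolean"},"lines":{"type":"string"}},"required":["rows"],"additionalProperties":false}. rows is an object whose key "deltas" holds a list of rows, 1 to 20 of them, each of 7 numbers: the finger opening in m, then dx, dy, dz in units of 100 mm, then a rotation vector rx, ry, rz in units of 0.2 rad; each row shifts and turns the commanded pose from where the row before left it, along the tool's axes as they then stand; what a row does not reach is not made up. A row lasts 1/8 s, in which the tool goes at most 0.0625 m and 0.188 rad, less where a joint would pass 70% of its speed; a pose out of reach is approached as far as the arm can. The fingers move at their own pace and stop on an object; the grip force is fixed at half the most. Time passes only in rows, so rows that do not move let the fingers close. The tool returns the time, the measured TCP pose, the force, the opening and the grip force at its end. only (a regular expression) keeps the lines of the reply that match it, lines (a string "A,B") keeps lines A to B, and quiet returns only ok. Input that does not fit is refused with a message, and nothing moves.
- arm.observe(): the state, without advancing time (a new reading comes with each control period).
- arm.grab_frame(name): name is "side" or "top"; returns a dict with "img" (400x640x3 uint8, red, green, blue), "mtx" (3x3 intrinsics, pixels), "dist_coeffs" ([k1, k2, p1, p2, k3] as OpenCV has them; the pictures are not rectified), "R" (3x3) and "t" (3): a world point X has camera coordinates R X + t. Camera axes: x right, y down, z forward; pixel columns grow to the right and rows downward; lengths in m; the calibration is good to about 2 mm. A picture is of the moment at which its call begins. There is no depth.
- arm.close_job(): hands the job in; it is judged then, once.
The state is a dict: "time_s": time; "joint_pos": joint angles; "joint_velocities": joint speeds; "joint_efforts": joint torques, N m; "eef_pos": TCP position; "ee_rot": TCP orientation; "ft_force": force on the tool from outside, world axes, zero at the start; "ft_torque": the same for the moment, N m; "finger_gap": finger opening in m; "finger_force": force on a finger pad.
Only numpy, scipy, OpenCV 4.12 (cv2) and the standard library are available. Lean on these libraries where they do the work, as an engineer would, in place of code of your own. Each camera call takes 0.05 s, during which the arm holds its last target. There are 200 camera calls.

## Working session

There is one attempt and no reset: what is moved stays moved. The work goes in short steps, Python scripts to look and compute and a tool call to move; the robot and the scene stay as the last step left them, time stands still between calls to the robot, and variables do not carry over. Pictures are saved under pics/ and viewed, at most 10 in all, crops included, and the job is handed in when it is done.

```bash
mkdir -p pics; ls
```

Run:
```python
from workcell import arm
import cv2
for n in("top","side"):
    f=arm.grab_frame(n); cv2.imwrite(f"pics/{n}0.png",f["img"][:,:,::-1])
    print(n,f["mtx"],f["dist_coeffs"],f["R"],f["t"])
s=arm.observe();print(s["time_s"],s["eef_pos"],s["ee_rot"],s["finger_gap"])
```

```text
pics
workcell.py
top [[368.4024314    0.         318.99888243]
 [  0.         368.4024314  205.66870585]
 [  0.           0.           1.        ]] [0.0247425 0.        0.        0.        0.       ] [[-0.01885527 -0.99966038  0.01798908]
 [-0.99382069  0.01677064 -0.10972323]
 [ 0.10938428 -0.01994678 -0.99379938]] [0.01609172 0.506749   0.8758191 ]
side [[508.07666015   0.         314.38622486]
 [  0.         508.07666015 195.28503439]
 [  0.           0.           1.        ]] [-0.08271889  0.          0.          0.          0.        ] [[ 0.86970761 -0.49348794 -0.00885038]
 [-0.22124679 -0.37376402 -0.90074986]
 [ 0.44120124  0.78534713 -0.43424803]] [-0.4265676   0.19130004  0.67855602]
0.1 [0.2612154  0.59474516 0.23048842] [[-9.15613369e-01  4.02059602e-01 -4.85225437e-04]
 [ 4.02059872e-01  9.15612248e-01 -1.43868561e-03]
 [-1.34159011e-04 -1.51236946e-03 -9.99998847e-01]] 0.08534770822168805
```

View pics/top0.png

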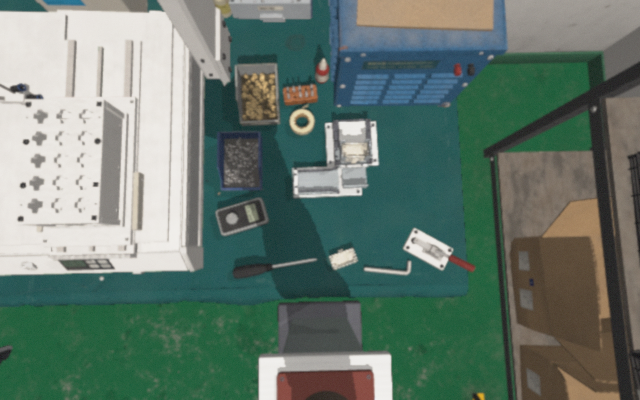

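View pics/side0.png

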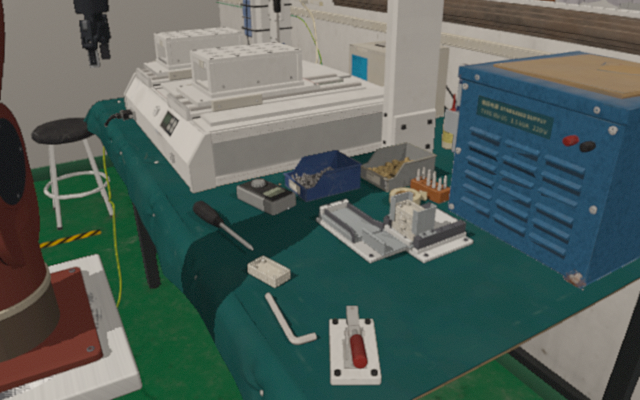

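Run:
```python
import cv2
a=cv2.imread("pics/top0.png")[110:205,280:390]
b=cv2.imread("pics/side0.png")[180:270,310:480]
cv2.imwrite("pics/c1.png",cv2.resize(a,None,fx=6,fy=6,interpolation=cv2.INTER_CUBIC))
cv2.imwrite("pics/c2.png",cv2.resize(b,None,fx=4.5,fy=4.5,interpolation=cv2.INTER_CUBIC))
```

```text
(no output)
```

View pics/c1.png

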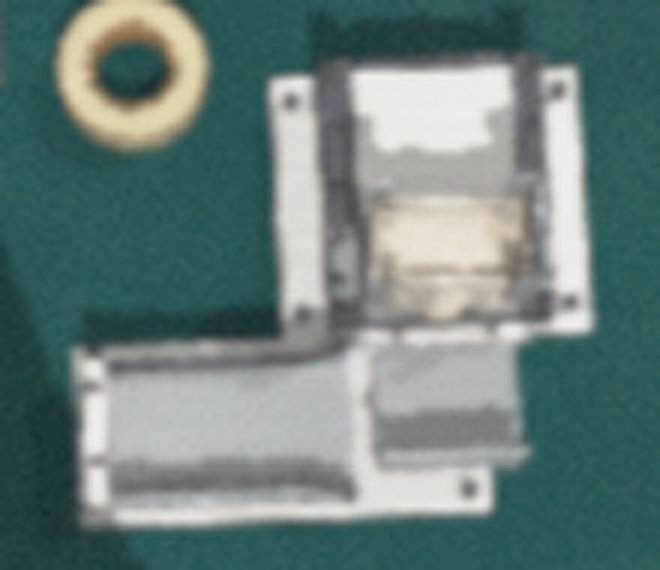

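View pics/c2.png

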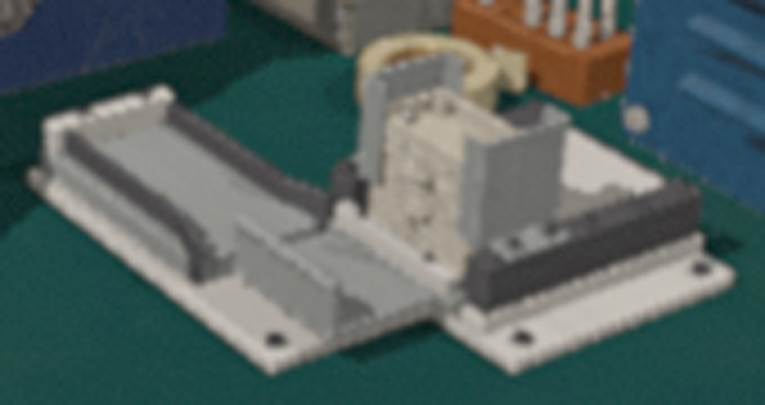

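Create h.py:
```python
import numpy as np,cv2
from scipy.optimize import least_squares
from workcell import arm
def proj(f,P):
    return cv2.projectPoints(np.float64(P).reshape(-1,3),cv2.Rodrigues(np.array(f["R"]))[0],np.array(f["t"]),np.array(f["mtx"]),np.array(f["dist_coeffs"]))[0].reshape(-1,2)
def w(p,P):
    P=np.float64(P)/1000;c,s=np.cos(p[2]),np.sin(p[2])
    return np.c_[p[0]+c*P[:,0]-s*P[:,1],p[1]+s*P[:,0]+c*P[:,1],P[:,2]]
```

Run:
```python
from h import *
T=[(89,47,35,318,62),(89,-47,35,540,60),(-22,-47,35,553,322),(-79,30,40,376,457),(-79,-30,40,527,452),(-83,142,27,107,500),(-36,142,27,107,368),(-59,142,30,107,432)]
S=[(-79,30,40,238,222),(-79,-30,40,338,290),(-18,-35.5,80,464,140),(24,-35.5,80,568,110),(89,-47,35,698,188),(-22,-47,35,478,262)]
ft,fs=arm.grab_frame("top"),arm.grab_frame("side")
T,S=np.float64(T),np.float64(S)
t2=(T[:,3:]+.5)/6-.5+[280,110]; s2=(S[:,3:]+.5)/4.5-.5+[310,180]
def r(p): return np.r_[proj(ft,w(p,T[:,:3]))-t2,proj(fs,w(p,S[:,:3]))-s2]
o=least_squares(lambda p:r(p).ravel(),[.6,-.05,0],loss="soft_l1")
print(o.x,np.round(r(o.x),1))
for a,m in((0,8),(8,14)):
  q=least_squares(lambda p:r(p)[a:m].ravel(),[.6,-.05,0],loss="soft_l1");print(q.x)
```

```text
[ 0.63253823 -0.07986375  0.03636595] [[-0.4  0.4]
 [ 0.1 -1.1]
 [ 1.  -1.2]
 [ 1.   0.4]
 [ 0.4 -0.1]
 [ 0.2 -2. ]
 [-0.7  1.3]
 [-0.3 -0.5]
 [-1.3 -2.7]
 [-1.4 -2.5]
 [ 3.4  0.7]
 [-0.9  1.1]
 [-0.5  0.1]
 [ 0.9  1.2]]
[ 0.63153589 -0.07965657  0.02956589]
[ 0.63254275 -0.08043686  0.05684298]
```

Create ov.py:
```python
from h import *
import sys
def box(x0,x1,y0,y1,z): return [(x0,y0,z),(x1,y0,z),(x1,y1,z),(x0,y1,z),(x0,y0,z)]
def overlay(p,name,s=0,hs=()):
    L=[box(-22,89,33,47,35),box(-22,89,-47,-33,35),box(-18,24,-35,35,80),box(-82.4-s,-76-s,-30,30,40),box(-83,-36,39,142,27),[(-83,142,30),(-36,142,30)]]
    o=[]
    for n,(x,y,ww,hh),k in(("top",(280,110,112,100),5),("side",(310,175,172,100),4.5)):
        f=arm.grab_frame(n);im=cv2.resize(f["img"][y:y+hh,x:x+ww,::-1].copy(),None,fx=k,fy=k,interpolation=cv2.INTER_CUBIC)
        for i,l in enumerate(L):
            q=(proj(f,w(p,l))+.5-[x,y])*k-.5
            cv2.polylines(im,[np.int32(np.round(q))],False,[(0,0,255),(0,0,255),(255,0,255),(0,255,0),(255,0,0),(255,0,0)][i],1,cv2.LINE_AA)
        o.append(im)
    W=max(i.shape[1] for i in o);o=[cv2.copyMakeBorder(i,0,0,0,W-i.shape[1],0) for i in o]
    im=np.vstack(o);r=min(1,600/im.shape[0]);cv2.imwrite(name,im if r==1 else cv2.resize(im,None,fx=r,fy=r,interpolation=cv2.INTER_AREA))
if __name__=="__main__": overlay([.6322,-.0798,.034],"pics/ov.png")
```

```bash
python3 ov.py
```

```text
(no output)
```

View pics/ov.png

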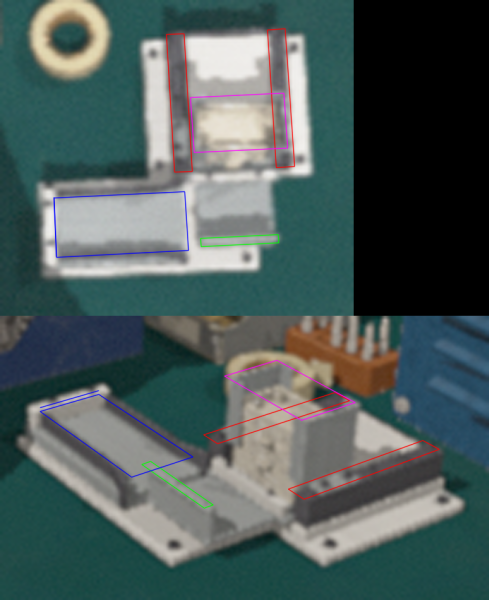

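Run:
```python
from h import *
f,g=arm.grab_frame("top"),arm.grab_frame("side")
def ray(f,u,z):
    n=cv2.undistortPoints(np.float64([[u]]),np.array(f["mtx"]),np.array(f["dist_coeffs"]))[0,0]
    R=np.array(f["R"]);c=-R.T@np.array(f["t"]);d=R.T@np.r_[n,1];return c+d*(z-c[2])/d[2]
for u in((203,268),(100,222)):
  for z in(0,.05,.1,.15,.2,.25):
    X=ray(f,u,z);print(u,z,X.round(3),proj(g,[X]).round())
for u in((343,258),(242,216),(320,262)): print(u,ray(f,u,.01).round(3))
s=arm.observe();print(proj(g,[s["eef_pos"]]),s["time_s"])
```

```text
(203, 268) 0 [0.361 0.295 0.   ] [[192. 196.]]
(203, 268) 0.05 [0.363 0.28  0.05 ] [[193. 176.]]
(203, 268) 0.1 [0.366 0.266 0.1  ] [[193. 156.]]
(203, 268) 0.15 [0.368 0.251 0.15 ] [[194. 133.]]
(203, 268) 0.2 [0.371 0.237 0.2  ] [[195. 110.]]
(203, 268) 0.25 [0.373 0.222 0.25 ] [[196.  85.]]
(100, 222) 0 [0.479 0.548 0.   ] [[207. 150.]]
(100, 222) 0.05 [0.475 0.52  0.05 ] [[207. 135.]]
(100, 222) 0.1 [0.471 0.491 0.1  ] [[207. 119.]]
(100, 222) 0.15 [0.467 0.463 0.15 ] [[208. 101.]]
(100, 222) 0.2 [0.463 0.435 0.2  ] [[208.  83.]]
(100, 222) 0.25 [0.46  0.407 0.25 ] [[208.  63.]]
(343, 258) [ 0.378 -0.05   0.01 ]
(242, 216) [0.486 0.198 0.01 ]
(320, 262) [0.37  0.007 0.01 ]
[[102.1580439   67.87870336]] 0.4
```

The manual's scale: shifts go in units of 100 mm and turns go in units of 0.2 rad. Converting my numbers, -0.04 m is -0.4, -0.02 m is -0.2, -0.15 rad is -0.75.

Emit:
send_path(
  rows={"deltas": [[0, 0, 0, -0.2, 0, 0, -0.75], [0, 0, 0, -0.4, 0, 0, -0.75], [0, 0, 0, -0.4, 0, 0, -0.575]]},
)

```text
time_s: 0.78
eef_pos: [0.2613, 0.5949, 0.3323]
ee_rot: [[-1.0, -0.006, -0.0], [-0.006, 1.0, -0.0], [0.0, -0.0, -1.0]]
ft_force: [0.7, 0.5, -0.1]
finger_gap: 0.0324
finger_force: 0.0
```
Machine base ~.1-.15 high starting x .36; boxes taller to ~.25 perhaps. At z .33, safe. Rotation lag? Yaw -0.006?? Need y=(-.035,..)—rotated .415-... need total .449 I put .415. More -0.04.  Wait y=(-.006,1): need -.035 → rotate more -.03 tool z.

Emit:
send_path(
  rows={"deltas": [[0, 0, 0, 0, 0, 0, -0.15], [0, -0.15, -0.4, 0, 0, 0, 0], [0, -0.21, -0.5, 0, 0, 0, 0], [0, -0.21, -0.5, 0, 0, 0, 0], [0, -0.21, -0.5, 0, 0, 0, 0], [0, -0.21, -0.5, 0, 0, 0, 0], [0, -0.21, -0.5, 0, 0, 0, 0], [0, -0.21, -0.5, 0, 0, 0, 0], [0, -0.21, -0.5, 0, 0, 0, 0], [0, -0.21, -0.5, 0, 0, 0, 0], [0, -0.21, -0.5, 0, 0, 0, 0], [0, -0.21, -0.5, 0, 0, 0, 0], [0, -0.21, -0.5, 0, 0, 0, 0], [0, -0.21, -0.5, 0, 0, 0, 0], [0, -0.21, -0.5, 0, 0, 0, 0], [0, 0, 0, 0, 0, 0, 0]]},
)

```text
time_s: 2.78
eef_pos: [0.5707, -0.0905, 0.3303]
ee_rot: [[-1.0, -0.024, -0.001], [-0.024, 1.0, -0.003], [0.001, -0.003, -1.0]]
ft_force: [0.1, 0.6, 0.7]
finger_gap: -0.0001
finger_force: 0.0
```

Emit:
send_path(
  rows={"deltas": [[0, -0.06, 0.09, 0.5, 0, 0, -0.05], [0, 0, 0, 0.6, 0, 0, 0], [0, 0, 0, 0.6, 0, 0, 0], [0, 0, 0, 0.6, 0, 0, 0], [0, 0, 0, 0.4, 0, 0, 0], [0, 0, 0, 0, 0, 0, 0]]},
)

```text
time_s: 3.52
eef_pos: [0.5736, -0.0755, 0.0583]
ee_rot: [[-0.999, -0.041, -0.007], [-0.041, 0.999, -0.0], [0.007, 0.0, -1.0]]
ft_force: [0.3, 0.4, 1.0]
finger_gap: -0.0001
finger_force: 0.0
```

Run:
```python
from h import *
import h
s=arm.observe();print(s["eef_pos"])
o=[]
p=[.6322,-.0798,.034]
for n,(x,y,ww,hh),k in(("top",(280,100,110,110),4),("side",(310,165,172,105),3)):
    f=arm.grab_frame(n);im=cv2.resize(f["img"][y:y+hh,x:x+ww,::-1],None,fx=k,fy=k,interpolation=cv2.INTER_CUBIC)
    e=np.array(s["eef_pos"]);
    for X,c in((e,(0,0,255)),(e*[1,1,0]+[0,0,.022],(0,255,255)),(w(p,[(-76,0,36)])[0],(0,255,0))):
        q=(proj(f,[X])[0]+.5-[x,y])*k-.5;cv2.circle(im,tuple(int(round(v)) for v in q),3,c,1)
    o.append(im)
W=max(i.shape[1] for i in o);o=[cv2.copyMakeBorder(i,0,0,0,W-i.shape[1],0) for i in o]
im=np.vstack(o);r=600/im.shape[0];cv2.imwrite("pics/t1.png",cv2.resize(im,None,fx=r,fy=r,interpolation=cv2.INTER_AREA))
```

```text
[ 0.5735909  -0.07548873  0.05826292]
```

View pics/t1.png

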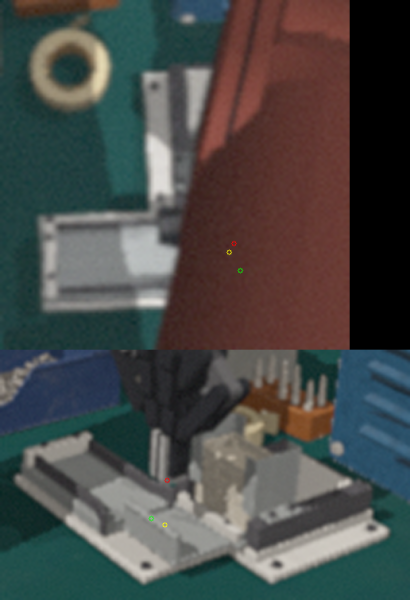

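To row units: 0.01 m is 0.1, 0.006 m is 0.06, 0.007 rad is 0.035.

Emit:
send_path(
  rows={"deltas": [[0, -0.03, -0.03, 0.1, 0, 0.035, 0], [0, 0, 0, 0.1, 0, 0, 0], [0, 0, 0, 0.06, 0, 0, 0], [0, 0, 0, 0.06, 0, 0, 0], [0, 0, 0, 0, 0, 0, 0]]},
)

```text
time_s: 4.25
eef_pos: [0.579, -0.0793, 0.0288]
ee_rot: [[-0.999, -0.041, -0.008], [-0.041, 0.999, -0.0], [0.008, -0.0, -1.0]]
ft_force: [1.3, 0.0, -0.9]
finger_gap: -0.0002
finger_force: 0.0
```

To row units: 0.003 m is 0.03.

Emit:
send_path(
  rows={"deltas": [[0, 0.03, 0, 0.03, 0, 0, 0], [0, 0.03, 0, 0, 0, 0, 0], [0, 0.03, 0, 0, 0, 0, 0], [0, 0.03, 0, 0, 0, 0, 0], [0, 0.03, 0, 0, 0, 0, 0]]},
)

```text
time_s: 4.88
eef_pos: [0.5647, -0.0798, 0.0267]
ee_rot: [[-0.999, -0.041, -0.006], [-0.041, 0.999, -0.0], [0.006, -0.0, -1.0]]
ft_force: [3.3, -0.3, -1.7]
finger_gap: 0.0001
finger_force: 1.4
```

Emit:
send_path(
  rows={"deltas": [[0, 0.04, 0, 0, 0, 0, 0], [0, 0.04, 0, 0, 0, 0, 0], [0, 0.04, 0, 0, 0, 0, 0], [0, 0.04, 0, 0, 0, 0, 0], [0, 0, 0, 0, 0, 0, 0]]},
)

```text
time_s: 5.5
eef_pos: [0.5477, -0.0806, 0.0265]
ee_rot: [[-0.999, -0.041, -0.008], [-0.041, 0.999, -0.0], [0.008, 0.0, -1.0]]
ft_force: [1.1, 0.9, 0.2]
finger_gap: -0.0004
finger_force: 0.3
```

To row units: 0.004 m is 0.04.

Emit:
send_path(
  rows={"deltas": [[0, 0.04, 0, 0, 0, 0, 0], [0, 0.04, 0, 0, 0, 0, 0], [0, 0.04, 0, 0, 0, 0, 0], [0, 0.04, 0, 0, 0, 0, 0]]},
)

```text
time_s: 6.0
eef_pos: [0.5321, -0.0812, 0.0266]
ee_rot: [[-0.999, -0.041, -0.007], [-0.041, 0.999, -0.0], [0.007, 0.0, -1.0]]
ft_force: [2.5, 1.9, -1.8]
finger_gap: 0.0001
finger_force: 1.4
```

Emit:
send_path(
  rows={"deltas": [[0, 0.04, 0, 0, 0, 0, 0], [0, 0.04, 0, 0, 0, 0, 0], [0, 0.04, 0, 0, 0, 0, 0], [0, 0.04, 0, 0, 0, 0, 0]]},
)

```text
time_s: 6.5
eef_pos: [0.5162, -0.0818, 0.0268]
ee_rot: [[-0.999, -0.041, -0.007], [-0.041, 0.999, -0.0], [0.007, 0.0, -1.0]]
ft_force: [3.0, 0.4, -1.0]
finger_gap: 0.0003
finger_force: 1.5
```

Pulling with about 3 N; now approach the stop in small steps.

To row units: 0.003 m is 0.03.

Emit:
send_path(
  rows={"deltas": [[0, 0.03, 0, 0, 0, 0, 0], [0, 0.03, 0, 0, 0, 0, 0]]},
)

```text
time_s: 6.75
eef_pos: [0.5103, -0.0821, 0.0268]
ee_rot: [[-0.999, -0.041, -0.007], [-0.041, 0.999, -0.0], [0.007, -0.0, -1.0]]
ft_force: [2.1, 0.4, -2.0]
finger_gap: -0.0002
finger_force: 1.4
```

Emit:
send_path(
  rows={"deltas": [[0, 0.02, 0, 0, 0, 0, 0], [0, 0.02, 0, 0, 0, 0, 0]]},
)

```text
time_s: 7.0
eef_pos: [0.5095, -0.0823, 0.0276]
ee_rot: [[-0.999, -0.042, -0.001], [-0.042, 0.999, -0.001], [0.001, -0.001, -1.0]]
ft_force: [17.7, 0.3, -11.8]
finger_gap: 0.0001
finger_force: 8.8
```

Emit:
send_path(
  rows={"deltas": [[0, 0.01, 0, 0, 0, 0, 0], [0, 0.01, 0, 0, 0, 0, 0]]},
  only="pos|ft",
)

```text
eef_pos: [0.5094, -0.0824, 0.028]
ft_force: [23.0, 0.5, -18.7]
```

Emit:
send_path(
  rows={"deltas": [[0, -0.06, 0, 0, 0, 0, 0], [0, -0.08, 0, 0, 0, 0, 0], [0, 0, 0, -0.2, 0, 0, 0], [0, 0, 0, -0.4, 0, 0, 0], [0, 0, 0, -0.2, 0, 0, 0], [0, 0, 0, 0, 0, 0, 0]]},
)

```text
time_s: 8.0
eef_pos: [0.5197, -0.082, 0.1079]
ee_rot: [[-0.999, -0.041, -0.005], [-0.041, 0.999, 0.0], [0.005, 0.0, -1.0]]
ft_force: [0.5, 0.6, -0.9]
finger_gap: 0.0002
finger_force: 0.0
```

Run:
```python
from h import *
from ov import *
import ov
s=arm.observe();print(s["eef_pos"],s["ft_force"])
f=arm.grab_frame("side");x,y=310,165
im=cv2.resize(f["img"][y:y+105,x:x+172,::-1],None,fx=4.6,fy=4.6,interpolation=cv2.INTER_CUBIC)
p=[.634,-.081,.04]
for l in ([(-144.4,30,40),(-144.4,-30,40)],box(-82,-42,-31,31,18),box(-83,-36,39,142,27),[(-36,142,30),(-83,142,30)],box(-22,89,-47,-33,35)):
    cv2.polylines(im,[np.int32(((proj(f,w(p,l))+.5-[x,y])*4.6-.5).round())],False,(0,0,255),1,cv2.LINE_AA)
cv2.imwrite("pics/s2.png",im)
```

```text
[ 0.51968073 -0.0820386   0.10788109] [ 0.50071556  0.62498163 -0.86375823]
```

View pics/s2.png

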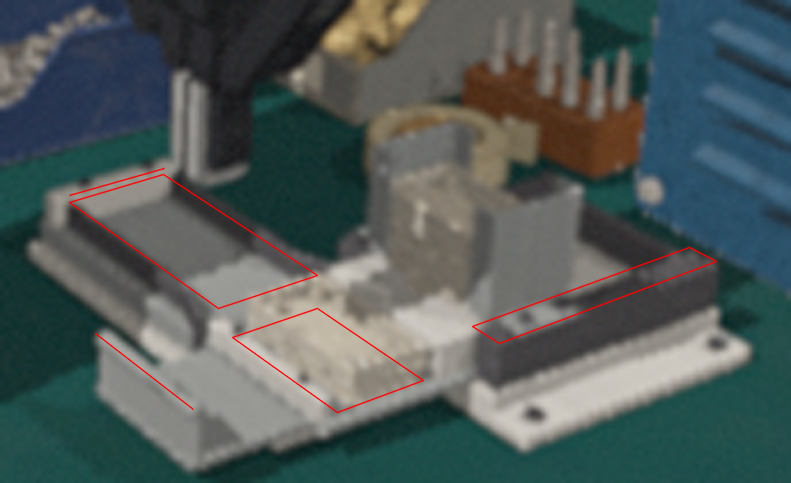

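Emit:
send_path(
  rows={"deltas": [[0, 0, -0.3, 0, 0, 0, 0], [0, -0.26, -0.3, 0, 0, 0, 0], [0, -0.3, 0, 0, 0, 0, 0], [0, 0, 0, 0.4, 0, 0, 0], [0, 0, 0, 0.3, 0, 0, 0], [0, 0, 0, 0.08, 0, 0, 0], [0, 0, 0, 0.06, 0, 0, 0], [0, 0, 0, 0, 0, 0, 0]]},
)

```text
time_s: 9.05
eef_pos: [0.5771, -0.1395, 0.0228]
ee_rot: [[-0.999, -0.041, -0.007], [-0.041, 0.999, -0.0], [0.007, -0.0, -1.0]]
ft_force: [0.1, -0.5, 0.1]
finger_gap: 0.0
finger_force: 0.0
```

To row units: 0.004 m is 0.04, -0.001 m is -0.01.

Emit:
send_path(
  rows={"deltas": [[0, 0, 0.04, -0.01, 0, 0, 0], [0, 0, 0.04, 0, 0, 0, 0], [0, 0, 0.04, 0, 0, 0, 0], [0, 0, 0.04, 0, 0, 0, 0], [0, 0, 0.04, 0, 0, 0, 0]]},
  only="pos|ft_|finger_f",
)

```text
eef_pos: [0.5762, -0.1193, 0.0236]
ft_force: [0.2, -0.2, 1.6]
finger_force: 0.7
```

Emit:
send_path(
  rows={"deltas": [[0, 0, 0.05, 0, 0, 0, 0], [0, 0, 0.05, 0, 0, 0, 0], [0, 0, 0.05, 0, 0, 0, 0], [0, 0, 0.05, 0, 0, 0, 0]]},
  only="pos|ft_|finger_f",
)

```text
eef_pos: [0.5751, -0.099, 0.0233]
ft_force: [-0.2, -0.4, 1.1]
finger_force: 0.5
```

Emit:
send_path(
  rows={"deltas": [[0, 0, 0.05, 0, 0, 0, 0], [0, 0, 0.05, 0, 0, 0, 0], [0, 0, 0.05, 0, 0, 0, 0], [0, 0, 0.05, 0, 0, 0, 0]]},
  only="pos|ft_|finger_f",
)

```text
eef_pos: [0.5743, -0.0791, 0.0233]
ft_force: [0.1, -1.2, 0.4]
finger_force: 0.3
```

Emit:
send_path(
  rows={"deltas": [[0, 0, 0.05, 0, 0, 0, 0], [0, 0, 0.05, 0, 0, 0, 0], [0, 0, 0.05, 0, 0, 0, 0], [0, 0, 0.05, 0, 0, 0, 0]]},
  only="pos|ft_|finger_f",
)

```text
eef_pos: [0.5734, -0.059, 0.0233]
ft_force: [0.2, -0.9, 1.5]
finger_force: 0.1
```

Emit:
send_path(
  rows={"deltas": [[0, 0, 0.05, 0, 0, 0, 0], [0, 0, 0.05, 0, 0, 0, 0], [0, 0, 0.05, 0, 0, 0, 0], [0, 0, 0.05, 0, 0, 0, 0]]},
  only="pos|ft_|finger_f",
)

```text
eef_pos: [0.5727, -0.0392, 0.0234]
ft_force: [-0.2, -0.4, -0.4]
finger_force: 0.1
```

Emit:
send_path(
  rows={"deltas": [[0, 0, 0.04, 0, 0, 0, 0], [0, 0, 0.03, 0, 0, 0, 0], [0, 0, 0.03, 0, 0, 0, 0]]},
  only="pos|ft_|finger_f",
)

```text
eef_pos: [0.5723, -0.0294, 0.0234]
ft_force: [-0.5, -0.6, 0.3]
finger_force: 0.1
```

To row units: 0.002 m is 0.02.

Emit:
send_path(
  rows={"deltas": [[0, 0, 0.02, 0, 0, 0, 0], [0, 0, 0.02, 0, 0, 0, 0], [0, 0, 0.02, 0, 0, 0, 0]]},
  only="pos|ft_|finger_f",
)

```text
eef_pos: [0.5721, -0.0235, 0.0234]
ft_force: [0.6, -1.3, 0.3]
finger_force: 0.1
```

Emit:
send_path(
  rows={"deltas": [[0, 0, 0.02, 0, 0, 0, 0], [0, 0, 0.02, 0, 0, 0, 0]]},
  only="pos|ft_|finger_f",
)

```text
eef_pos: [0.5719, -0.0195, 0.0233]
ft_force: [0.4, 0.0, -0.0]
finger_force: 0.1
```

Run:
```python
from h import *
f=arm.grab_frame("top");g=arm.grab_frame("side")
a=cv2.resize(f["img"][125:205,280:390,::-1],None,fx=4.5,fy=4.5,interpolation=cv2.INTER_CUBIC)
b=cv2.resize(g["img"][190:260,310:420,::-1],None,fx=4.5,fy=3.4,interpolation=cv2.INTER_CUBIC)
cv2.imwrite("pics/p3.png",np.vstack([a,b]))
```

```text
(no output)
```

View pics/p3.png

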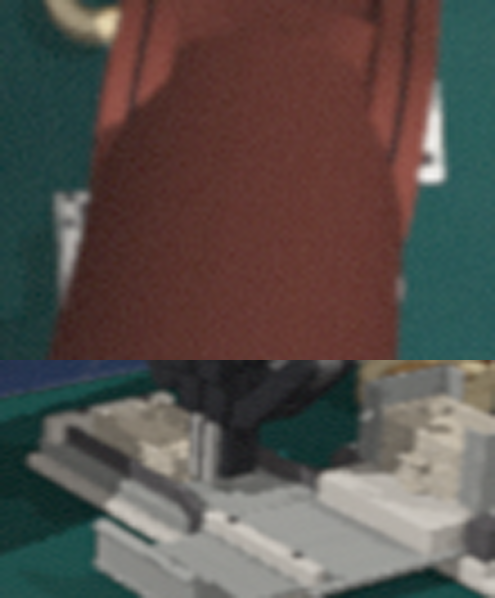

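To row units: 0.002 m is 0.02, 0.001 m is 0.01.

Emit:
send_path(
  rows={"deltas": [[0, 0, 0.02, 0, 0, 0, 0], [0, 0, 0.01, 0, 0, 0, 0]]},
  only="pos|ft_",
)

```text
eef_pos: [0.5718, -0.0164, 0.0234]
ft_force: [0.0, -0.4, -0.0]
```

Emit:
send_path(
  rows={"deltas": [[0, 0, 0.01, 0, 0, 0, 0], [0, 0, 0.01, 0, 0, 0, 0]]},
  only="pos|ft_",
)

```text
eef_pos: [0.572, -0.0155, 0.0235]
ft_force: [1.2, -5.2, 1.1]
```

Contact with the end stop (5 N, the tip no longer follows). One more mm to confirm, then back off, rise and go in front of the lip.

To row units: 0.001 m is 0.01.

Emit:
send_path(
  rows={"deltas": [[0, 0, 0.01, 0, 0, 0, 0], [0, 0, 0, 0, 0, 0, 0]]},
  only="pos|ft_",
)

```text
eef_pos: [0.5722, -0.0153, 0.0237]
ft_force: [2.3, -7.1, 0.6]
```

Emit:
send_path(
  rows={"deltas": [[0, 0, -0.06, 0, 0, 0, 0], [0, 0, -0.1, 0, 0, 0, 0], [0, 0, 0, -0.3, 0, 0, 0], [0, 0, 0, -0.5, 0, 0, 0], [0, 0.3, -0.25, 0, 0, 0, 0], [0, 0.45, -0.3, 0, 0, 0, 0], [0, 0.35, 0, 0, 0, 0, 0], [0, 0, 0, 0, 0, 0, 0]]},
)

```text
time_s: 14.52
eef_pos: [0.463, -0.0895, 0.104]
ee_rot: [[-0.999, -0.039, -0.008], [-0.039, 0.999, 0.002], [0.008, 0.002, -1.0]]
ft_force: [0.3, 0.7, -0.2]
finger_gap: -0.0001
finger_force: 0.0
```

To row units: 0.006 m is 0.06, 0.03 m is 0.3.

Emit:
send_path(
  rows={"deltas": [[0, 0.06, 0.02, 0.3, 0, 0, 0], [0, 0, 0, 0.3, 0, 0, 0], [0, 0, 0, 0.1, 0, 0, 0], [0, 0, 0, 0.07, 0, 0, 0], [0, 0, 0, 0, 0, 0, 0]]},
  only="pos|ft_",
)

```text
eef_pos: [0.459, -0.0874, 0.0274]
ft_force: [0.6, 0.4, 0.6]
```

Emit:
send_path(
  rows={"deltas": [[0, -0.04, 0, 0, 0, 0, 0], [0, -0.04, 0, 0, 0, 0, 0], [0, -0.04, 0, 0, 0, 0, 0], [0, -0.04, 0, 0, 0, 0, 0], [0, -0.04, 0, 0, 0, 0, 0], [0, -0.04, 0, 0, 0, 0, 0]]},
  only="pos|ft_",
)

```text
eef_pos: [0.4825, -0.0863, 0.0269]
ft_force: [-3.6, -0.6, 2.0]
```

Emit:
send_path(
  rows={"deltas": [[0, -0.04, 0, 0, 0, 0, 0], [0, -0.04, 0, 0, 0, 0, 0], [0, -0.04, 0, 0, 0, 0, 0], [0, -0.04, 0, 0, 0, 0, 0], [0, -0.04, 0, 0, 0, 0, 0]]},
  only="pos|ft_",
)

```text
eef_pos: [0.5028, -0.0857, 0.0268]
ft_force: [-3.2, -1.9, 1.8]
```

Emit:
send_path(
  rows={"deltas": [[0, -0.04, 0, 0, 0, 0, 0], [0, -0.04, 0, 0, 0, 0, 0], [0, -0.04, 0, 0, 0, 0, 0], [0, -0.04, 0, 0, 0, 0, 0], [0, -0.04, 0, 0, 0, 0, 0]]},
  only="pos|ft_",
)

```text
eef_pos: [0.5228, -0.0847, 0.0267]
ft_force: [-3.2, -2.3, 1.1]
```

Emit:
send_path(
  rows={"deltas": [[0, -0.03, 0, 0, 0, 0, 0], [0, -0.03, 0, 0, 0, 0, 0]]},
  only="pos|ft_",
)

```text
eef_pos: [0.5287, -0.0844, 0.0267]
ft_force: [-2.8, -1.5, 1.3]
```

Emit:
send_path(
  rows={"deltas": [[0, -0.03, 0, 0, 0, 0, 0], [0, -0.02, 0, 0, 0, 0, 0]]},
  only="pos|ft_",
)

```text
eef_pos: [0.5338, -0.0841, 0.0266]
ft_force: [-2.8, -1.4, 2.1]
```

Emit:
send_path(
  rows={"deltas": [[0, -0.02, 0, 0, 0, 0, 0], [0, -0.02, 0, 0, 0, 0, 0]]},
  only="pos|ft_",
)

```text
eef_pos: [0.5376, -0.084, 0.0266]
ft_force: [-3.1, -1.8, 1.5]
```

Emit:
send_path(
  rows={"deltas": [[0, -0.01, 0, 0, 0, 0, 0], [0, -0.01, 0, 0, 0, 0, 0]]},
  only="pos|ft_",
)

```text
eef_pos: [0.5396, -0.0839, 0.0266]
ft_force: [-2.4, -0.3, 1.4]
```

To row units: -0.001 m is -0.01.

Emit:
send_path(
  rows={"deltas": [[0, -0.01, 0, 0, 0, 0, 0], [0, -0.01, 0, 0, 0, 0, 0]]},
  only="pos|ft_",
)

```text
eef_pos: [0.5416, -0.0838, 0.0266]
ft_force: [-3.4, -1.1, 1.4]
```

Emit:
send_path(
  rows={"deltas": [[0, -0.01, 0, 0, 0, 0, 0], [0, -0.01, 0, 0, 0, 0, 0]]},
  only="pos|ft_",
)

```text
eef_pos: [0.5435, -0.0838, 0.0265]
ft_force: [-4.8, -1.3, 2.2]
```

To row units: -0.001 m is -0.01.

Emit:
send_path(
  rows={"deltas": [[0, -0.01, 0, 0, 0, 0, 0], [0, -0.01, 0, 0, 0, 0, 0]]},
  only="pos|ft_",
)

```text
eef_pos: [0.5436, -0.0837, 0.0262]
ft_force: [-13.3, -1.5, 9.8]
```

Emit:
send_path(
  rows={"deltas": [[0, -0.01, 0, 0, 0, 0, 0]]},
  only="pos|ft_",
)

```text
eef_pos: [0.5437, -0.0838, 0.0261]
ft_force: [-16.2, -0.6, 11.3]
```

Emit:
send_path(
  rows={"deltas": [[0, 0.06, 0, 0, 0, 0, 0], [0, 0.12, 0, 0, 0, 0, 0], [0, 0, 0, -0.4, 0, 0, 0], [0, 0, 0, -0.6, 0, 0, 0], [0, 0, 0.3, -0.5, 0, 0, 0], [0, 0, 0.6, -0.3, 0, 0, 0], [0, 0, 0.6, 0, 0, 0, 0], [0, 0, 0.6, 0, 0, 0, 0], [0, 0, 0.6, 0, 0, 0, 0], [0, 0, 0, 0, 0, 0, 0]]},
  only="pos|ft_|time",
)

```text
time_s: 20.27
eef_pos: [0.5173, 0.1873, 0.2042]
ft_force: [-0.3, -0.6, 1.1]
```

Run:
```python
from h import *
f=arm.grab_frame("top");g=arm.grab_frame("side")
a=cv2.resize(f["img"][110:200,280:390,::-1],None,fx=3.3,fy=3.3,interpolation=cv2.INTER_CUBIC)
b=cv2.resize(g["img"][180:265,310:480,::-1],None,fx=3.5,fy=3.5,interpolation=cv2.INTER_CUBIC)
a=cv2.copyMakeBorder(a,0,0,0,b.shape[1]-a.shape[1],0)
cv2.imwrite("pics/p4.png",np.vstack([a,b]))
```

```text
(no output)
```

View pics/p4.png

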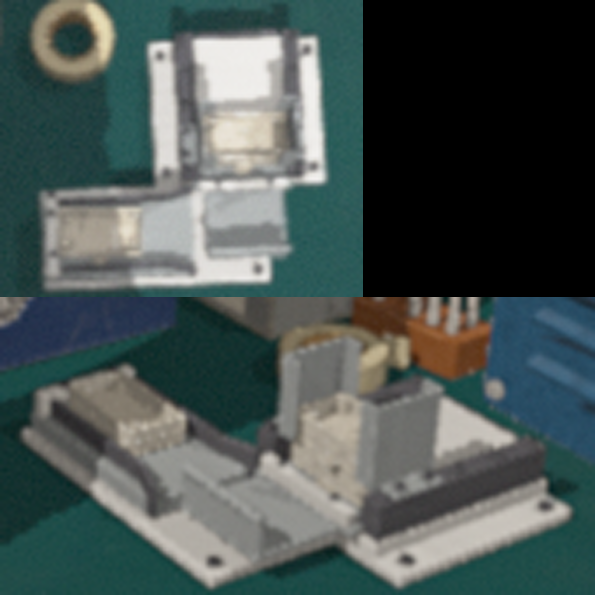

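The picture shows the housing flat against the end stop (top view about (60–140, 233)), the slide home, and the stack one housing lower and level. Handing in.

```bash
python3 -c "
from workcell import arm
print(arm.close_job())"
```

```text
the job is handed in; nothing more can be done
None
```

I drew the slide out to its stop, pushed the lowest housing along the lane to the end stop, and pushed the slide home. The last picture shows the stack dropped one housing and level; I handed the job in just after 20.3 s, and no verdict was returned.

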